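Roll down the cable-channel cover on an e-scooter deck

ROBOT

A 6-joint arm with a two-finger parallel gripper is mounted at the origin on the work surface. World frame = base frame: x ahead of the robot, y to its left, z up, the work surface at z = 0. Lengths are in m, angles in rad, forces in N, time in s.
With the tool pointing down it reaches from about 0.225 to 0.875 m from the base axis. Payload 3.4 kg.
Tool frame: the origin (TCP) lies at the very end of the fingers, on their centre line; the grasp point (between the pads) lies 19 mm behind it (env.grip_depth is the distance from the TCP to the grasp point, in m); z points along the fingers, x is the direction in which the jaws open and shut, and the axes are right-handed (so a half turn about z gives the same grasp; the last joint's range is limited). The gripper opens to 85 mm and grips with 20 to 120 N. Pads are 22 mm wide; open, the fingers measure 114 mm over their backs; the gripper's body (76 mm by 85 mm) begins 54 mm behind the grasp point. The pads swing forward as they close: fully open they stand 13 mm farther back than shut.
Start: joints at [-0.121, 0.276, 1.505, -0, 1.361, -0.121], TCP at [0.575, -0, 0.231] pointing down, gripper open.
Joint ranges: [-2.89, 2.89], [-0.75, 2.08], [0.22, 2.7], [-1.18, 4.32], [0.11, 2.71], [-2.7, 2.7]. Speed limits (rad/s): [2.57, 2.57, 3.14, 3.14, 3.14, 3.14].

INTERFACE

Orientations are given as a 3x3 rotation matrix whose columns are the frame's x, y, z axes.
In Python, from cell import monitor, cams, env gives the robot as it stands.
- The arm moves only by the tool drive_tool, never from a script. Its argument "targets" is a list of rows, each an object of numbers: "tx", "ty", "tz": the shift along the world's x, y, z in m; "ax", "ay", "az": the turn, a rotation vector about the world's x, y, z in degrees. In form: [{"tx": .., "ty": .., "tz": .., "ax": .., "ay": .., "az": ..}, ...]. A call has 1 to 8 rows; each row shifts and turns the pose as measured when the row begins; what a row does not reach is not made up. A row lasts 1/12 s, in which the tool goes at most 41.7 mm and 7.16 degrees, less where a joint would pass 70% of its speed; a pose out of reach is approached as far as the arm can. A call with a gripper value outside its range is refused whole. "fingers" is the closure, from -1 (fully open) to 1 (shut), so that 0 is half open, set as the call begins (left out, the last holds). The fingers move at their own pace and stop on an object; "squeeze" is the grip in N (left out, the last holds). Time passes only in rows, so rows that do not move let the fingers close. It gives the time, the measured TCP pose, the force and the opening at its end, in the units of the state.
- monitor.state(): the state, without advancing time (a new reading comes with each control period).
- cams.camera(name): name is "scene" or "side" or "wrist"; returns a dict with "color" (384x512x3 uint8, red, green, blue), "range_z" (384x512 float32, m along the optical axis (not along the pixel's ray), 0 where there is no reading), "fx", "fy", "cx", "cy" (pixels), "view" (4x4, takes a point from world to camera coordinates). Camera axes: x right, y down, z forward; pixel columns grow to the right and rows downward; lengths in m; the calibration is good to about 2 mm. A picture is of the moment at which its call begins.
- env.close_job(): hands the job in, once; it reports no verdict.
The state is a dict: "time": time; "q": joint angles; "qvel": joint speeds; "effort": joint torques, N m; "position": TCP position; "eef_rot": TCP orientation; "contact_force": force on the tool from outside, world axes, zero at the start; "torque": the same for the moment, N m; "gripper_width": opening from 0.0 (shut) to 1.0 (fully open).
Only numpy, scipy, OpenCV 4.12 (cv2) and the standard library are available. Lean on these libraries where they do the work, as an engineer would, in place of code of your own. Each camera call takes 0.05 s, during which the arm holds its last target. There are 200 camera calls.

TASK

Push the cover strip along its channel, through the sprung orange flap, until its nose is fully home in the junction box. Then take the hand roller from its holder and roll it with firm pressure along the strip from end to end, until all five sections have clicked down flat; the strip must stay fully home. Finally stand the roller upright in its holder again, and leave the bottle, tape roll and spanner where they are.

Things in the scene. Friction and masses are not known exactly. Their poses are not given: they have to be found in the camera images.
- deck: Grey e-scooter deck (stem and wheel off), 150 wide (x), 500 long (y), fixed on two wooden blocks. Origin on the table under its centre; top 75 mm up; z up. An open channel, 32 wide and 6 deep, runs along its y at x = -40 from y = -210 to +140 mm. A steel neck bracket, up to 91 mm above the deck, stands from y = +185 mm on.
- box_mouth (a point): Grey junction box with pale roof over the channel's front end, 46 wide, 35 high above the deck. This point: middle of its mouth's lower edge, on the channel's centre line, level with the deck's top, at y = +110 mm of the deck. Axes as the deck: y points along the channel into the box. The stop wall inside is 30 mm farther along y.
- flap (a joint): Sprung orange flap, 29 wide and 28 high, that closes the box mouth; hinged along its top edge, it swings inward. 0 = shut (hanging straight), grows as it opens (rad), closes by itself with under 2 N. It reads about 0.75 when it lies on the strip's nose.
- strip: Loose cover strip in the channel, 200 long (y), 28 wide, 160 g; origin at the middle of its underside, on the channel floor (69 mm above the table); y points to its nose, z up. Home, its origin is at y = +40 mm of the deck, 55 to 90 mm from its start. It slides with a few N. Rolling towards the box holds it against the stop; rolling away from the box can drag it back out.
- strip_nose (a point): Front end of the strip's black nose (46 mm long, 10 thick), 5 mm above its underside. Home: at y = +140 mm of the deck, against the stop in the box.
- strip_tab (a point): The strip's upright end tab, 24 wide and 8 thick (along y): middle of its rear face, where it is pushed; the tab reaches from the deck's level to 12 mm above the deck. This point is 7 mm above the deck.
- strip_mid (a point): Top centre of section 3, the middle one of the strip's five black ribbed sections, seated height (2 mm above the deck; up, the tops are 6.5 mm above it). Sections are 26 long, 27 wide, with centres 27 mm apart along y: section 1 at +54 mm (nose side), 2 at +27, 3 at 0, 4 at -27, 5 at -54 mm of this point (tab side).
- section1 (a joint): Section 1 of the strip, counted from the nose: how far it is pressed down (m). About 0 to 0.001 at the start, 0.0045 = fully seated. It goes straight down under about 12 N pressed anywhere on it, has a hard stop, and stays where it is left.
- section2 (a joint): Section 2 of the strip, counted from the nose: how far it is pressed down (m). About 0 to 0.001 at the start, 0.0045 = fully seated. It goes straight down under about 12 N pressed anywhere on it, has a hard stop, and stays where it is left.
- section3 (a joint): Section 3 of the strip, counted from the nose: how far it is pressed down (m). About 0 to 0.001 at the start, 0.0045 = fully seated. It goes straight down under about 12 N pressed anywhere on it, has a hard stop, and stays where it is left.
- section4 (a joint): Section 4 of the strip, counted from the nose: how far it is pressed down (m). About 0 to 0.001 at the start, 0.0045 = fully seated. It goes straight down under about 12 N pressed anywhere on it, has a hard stop, and stays where it is left.
- section5 (a joint): Section 5 of the strip, counted from the nose: how far it is pressed down (m). About 0 to 0.001 at the start, 0.0045 = fully seated. It goes straight down under about 12 N pressed anywhere on it, has a hard stop, and stays where it is left.
- roller_grip (a point): Hand roller (0.3 kg) standing upright in its holder: middle of its square wooden handle, 28 x 28 mm, 74 mm high (37 mm above and below this point). x is along the wheel's axle, y the way it rolls, z up. Below: a black round guard, 72 diameter, its underside 42 mm below this point, resting on the holder's rim; a fork; the white wheel, its lowest line 92 mm below.
- roller_axle (a point): Centre of the roller's wheel (44 diameter, 34 wide), 70 mm below the handle's middle.
- wheel (a joint): How far the roller's wheel has turned on its axle (rad, no limits, free running): 44 mm of rolling is 2 rad.
- holder: Blue square holder fixed on the bench, on a 110 mm foot plate; origin at the centre of its foot on the table. Square opening 54 x 54 mm (walls 5 mm), rim 58 mm high; wheel and fork (44 x 44 mm) hang in it with the guard on the rim, so that the handle's middle is 100 mm above the table. It stands right or left in front of the deck.
- lube: Bystander: black bottle, 52 diameter, 130 high, loose; origin at the centre of its underside.
- tape: Bystander: roll of paper tape lying flat, 90 diameter, 30 high, loose; origin at the centre of its underside.
- spanner: Bystander: steel spanner, 170 long, lying loose on the deck's rubber mat; origin at its middle, on its underside.
There are look-alikes about, which are no part of the job. Leave any purple or turquoise look-alike of the strip alone.

How it is judged:
On the way, in this order (a step that is already met when the one before it is completed fails the run):
1. the strip is pushed home through the flap, its sections still up (y of strip_nose in the frame of deck above 0.136 m and z of strip_nose in the frame of deck below 0.079 m and value of joint flap above 0.4 rad and value of joint each of section1, section2, section3, section4, section5 below 0.0025 m), for 0.2 s.
2. the roller's wheel presses the first section down, the strip's other end still up (contact force between wheel and strip above 6 N and value of joint any of section1, section2, section3, section4, section5 above 0.003 m and value of joint any of section1, section5 below 0.0025 m), for 0.02 s.
3. the wheel has rolled on along the strip under pressure (turned more than 2 rad) (contact force between wheel and strip above 6 N and (value of joint wheel above 2 rad or value of joint wheel below -2 rad)), for 0.02 s.
4. all five sections are down (value of joint each of section1, section2, section3, section4, section5 above 0.003 m), for 0.2 s.
At the end, for the whole second after the job is handed in: The nose is within 4 mm of the stop with the flap lying on it (open over 0.4 rad), all five sections are within 1.5 mm of fully seated, and the roller stands still and upright (0.12 rad) in its holder, within 8 mm of centre and 6 mm of its height; bystanders moved under 30 mm (all of step 4 and y of strip_nose in the frame of deck above 0.136 m and z of strip_nose in the frame of deck below 0.079 m and value of joint flap above 0.4 rad and x of roller_grip in the frame of holder between -0.008 and 0.008 m and y of roller_grip in the frame of holder between -0.008 and 0.008 m and z of roller_grip in the frame of holder between 0.094 and 0.106 m and angle between roller_grip's own z axis and vertical below 0.12 rad and linear speed of each of strip, roller below 0.02 m/s); the robot touches nothing.
It fails at once if the bottle is moved more than 30 mm (distance of lube from where it was at the start of the episode above 0.03 m).
It fails at once if the tape roll is moved more than 30 mm (distance of tape from where it was at the start of the episode above 0.03 m).
It fails at once if the screwspanner is moved more than 30 mm (distance of spanner from where it was at the start of the episode above 0.03 m).
It also fails if it takes over 62 s, if anything falls off the work surface, if the arm or the gripper's body presses on something with over 40 N, if the wrist force passes 120 N, or if a joint passes its speed limit or range.

## Working session

There is one attempt and no reset: what is moved stays moved. The work goes in short steps, Python scripts to look and compute and a tool call to move; the robot and the scene stay as the last step left them, time stands still between calls to the robot, and variables do not carry over. Pictures are saved under pics/ and viewed, about 8 in all and at most 12, crops included, and the job is handed in when it is done.

Besides the shell and the picture viewer there is one more tool, called after ">>>" as name(argument=value, ...) on one line, values as JSON. drive_tool: Moves the arm, as the interface text tells. Its arguments: {"type":"object","properties":{"targets":{"type":"array","items":{"type":"object","properties":{"tx":{"type":"number"},"ty":{"type":"number"},"tz":{"type":"number"},"ax":{"type":"number"},"ay":{"type":"number"},"az":{"type":"number"}}}},"fingers":{"type":"number"},"squeeze":{"type":"number"}},"required":["targets"]}

```bash
mkdir -p pics; cat > h.py <<'E'
import numpy as np, cv2
from cell import monitor, cams, env
def grab(n):
    c=cams.camera(n); np.savez('%s.npz'%n,**c); return c
def load(n): return np.load('%s.npz'%n)
def cloud(c):
    z=c['range_z'];v,u=np.indices(z.shape)
    p=np.stack([(u-c['cx'])*z/c['fx'],(v-c['cy'])*z/c['fy'],z],-1)
    T=np.linalg.inv(c['view']); w=p@T[:3,:3].T+T[:3,3]; w[z==0]=np.nan; return w
def save(c,name,crop=None,s=1):
    im=c['color'][...,::-1]
    if crop: im=im[crop[1]:crop[3],crop[0]:crop[2]]
    cv2.imwrite('pics/'+name,cv2.resize(im,None,fx=s,fy=s,interpolation=cv2.INTER_CUBIC))
E
python3 - <<'E'
from h import *
for n in ('scene','side','wrist'):
    c=grab(n); T=np.linalg.inv(c['view']); print(n,T[:3,3].round(3),T[:3,2].round(2))
a=load('scene');b=load('side')
im=np.vstack([a['color'],b['color']])[...,::-1]
cv2.imwrite('pics/a.png',cv2.resize(a['color'][...,::-1],(800,600)));cv2.imwrite('pics/b.png',cv2.resize(b['color'][...,::-1],(800,600)))
print(monitor.state())
E
```

```text
scene [1.304 0.444 1.159] [-0.57 -0.39 -0.72]
side [0.239 0.977 0.815] [ 0.18 -0.82 -0.54]
wrist [0.575 0.08  0.374] [-0.   -0.31 -0.95]
{'time': 0.15, 'q': array([-1.20995581e-01,  2.76476949e-01,  1.50583059e+00,  1.71802328e-05,
        1.36070807e+00, -1.20982324e-01]), 'qvel': array([ 1.81465358e-03, -2.89031750e-03, -2.60828508e-03,  4.90357091e-05,
        1.09678727e-03, -1.77350257e-03]), 'effort': array([ 9.65923646e-04, -4.17143512e+01, -2.46032345e+01, -1.26433165e-04,
        7.58384820e-03, -3.43765259e-05]), 'position': array([5.74611903e-01, 5.05100562e-05, 2.30627580e-01]), 'eef_rot': array([[ 9.99999005e-01, -1.69846317e-05, -1.41052096e-03],
       [-1.67188625e-05, -9.99999982e-01,  1.88430790e-04],
       [-1.41052414e-03, -1.88407020e-04, -9.99998987e-01]]), 'contact_force': array([0.4420462 , 0.23731561, 0.21646748]), 'torque': array([-0.01432518,  0.00765721,  0.01989475]), 'gripper_width': 1.0011143766027868}
```

View pics/a.png

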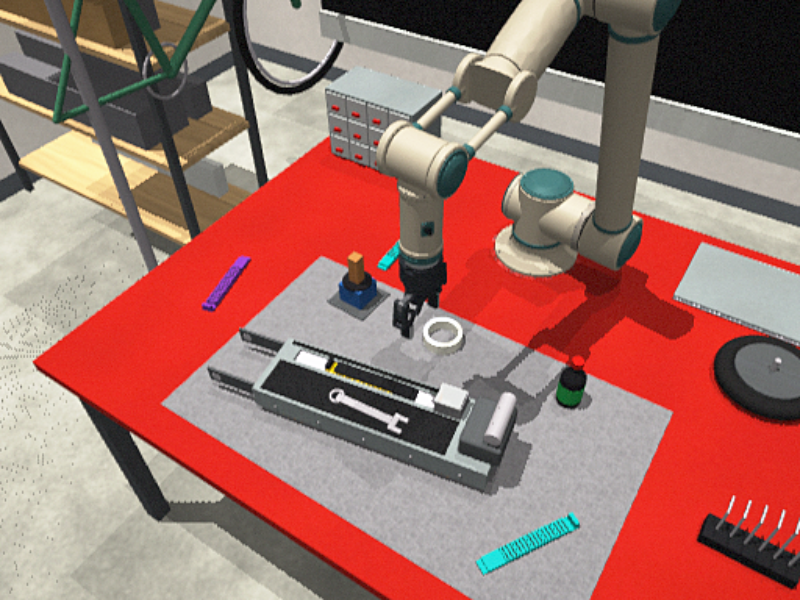

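View pics/b.png

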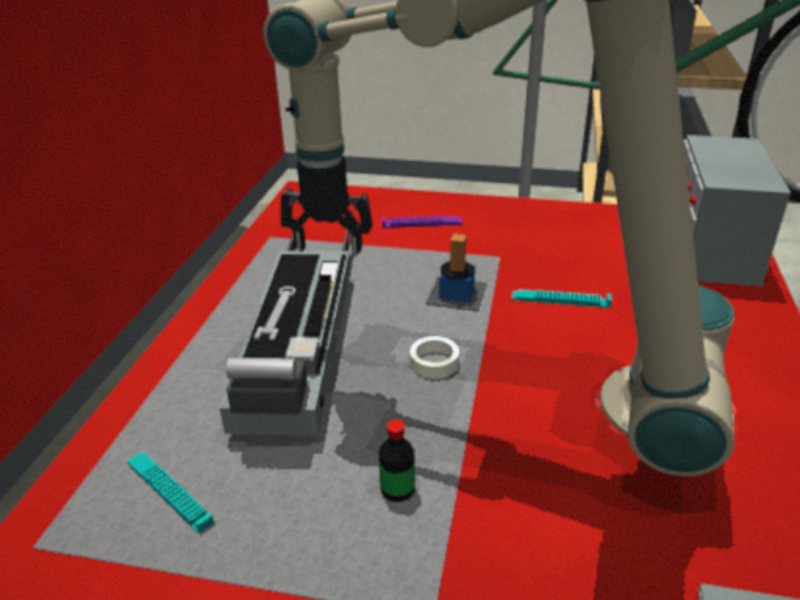

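The scene shows the deck with its neck end towards +y (scene about (490,425)), the channel on the robot side, and the roller in the blue holder at (357,285). The tape is at (442,335), the bottle at (571,385) and the spanner at (370,410). The strip is in the channel, about (380,380). The turquoise strips at (530,545) and (390,255) and the purple one at (227,283) lie off the deck, so they are look-alikes.

```bash
cat > fit.py <<'E'
from h import *
P=[];C=[]
for n in ('scene','side'):
    c=load(n); w=cloud(c).reshape(-1,3); P.append(w); C.append(c['color'].reshape(-1,3).astype(int))
for n,w,c in zip('ab',P,C):
    hsv=cv2.cvtColor(c[None].astype(np.uint8),cv2.COLOR_RGB2HSV)[0].astype(int)
    roi=(w[:,0]>.2)&(w[:,0]<.95)&(abs(w[:,1])<.5)
    top=roi&(abs(w[:,2]-.0765)<.005)&(w[:,0]>.35)
    q=w[top][:,:2].astype(np.float32); print(n,'deck',cv2.minAreaRect(q))
    np.save('top%s.npy'%n,w[top])
    bl=roi&(hsv[:,0]>105)&(hsv[:,0]<125)&(hsv[:,1]>150)&(w[:,2]>.01)&(w[:,2]<.065)
    print('holder',bl.sum(),np.nanmedian(w[bl],0),cv2.minAreaRect(w[bl][:,:2].astype(np.float32)))
    br=roi&(hsv[:,0]>8)&(hsv[:,0]<20)&(hsv[:,1]>100)&(w[:,2]>.07)&(w[:,2]<.15)
    q=w[br]; t=q[q[:,2]>.133]; print('handle',br.sum(),q.mean(0),'top',len(t),t.mean(0) if len(t) else '',cv2.minAreaRect(q[:,:2].astype(np.float32)))
E
python3 fit.py
python3 - <<'E'
from h import *
c=load('scene'); save(c,'c.png',(140,190,350,330),3.8)
# top-down height/colour map from both cams over the deck
W=800;H=420
E
```

```text
a deck ((0.5911045670509338, -0.05511388182640076), (0.6814145445823669, 0.3966955244541168), 89.33973693847656)
holder 214 [ 0.42702468 -0.26176503  0.03744181] ((0.4002689719200134, -0.020367562770843506), (0.06836675107479095, 0.5998725295066833), 0.2834587097167969)
handle 170 [ 0.40938977 -0.27876053  0.11054991] top 43 [ 0.40096285 -0.28585744  0.13817685] ((0.5390210747718811, -0.18788155913352966), (0.36108505725860596, 0.0893290787935257), 44.089412689208984)
b deck ((0.5793636441230774, -0.03990286588668823), (0.3960353136062622, 0.6630107164382935), 0.003061256604269147)
holder 246 [ 0.39320239 -0.25376568  0.03485981] ((0.3899688720703125, -0.25791415572166443), (0.07024621963500977, 0.03681311011314392), 21.64406967163086)
handle 191 [ 0.39525944 -0.26832024  0.10968778] top 44 [ 0.3950877  -0.27896305  0.13780925] ((0.4001324474811554, -0.009075313806533813), (0.5720335245132446, 0.0288164671510458), 89.0798110961914)
```

View pics/c.png

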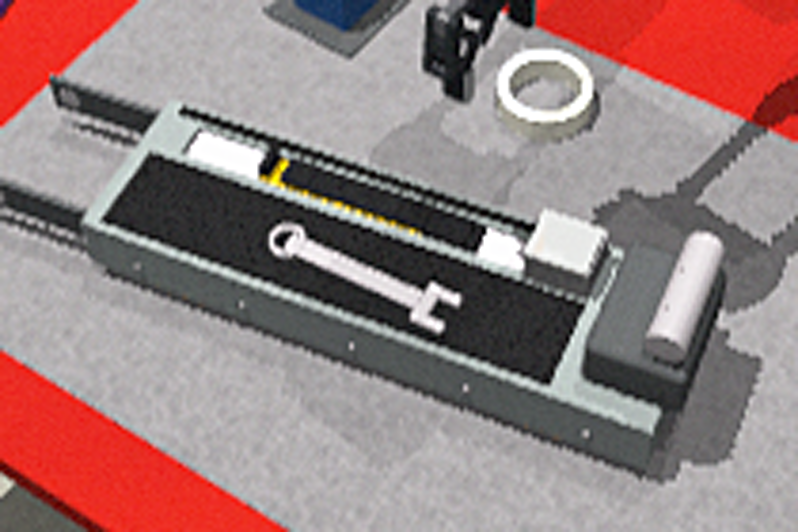

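Enlarged crop: the black strip with the yellow-edged line lies in the deck channel. Its tab is at crop (273,165), its ribs run to (420,230), and its nose ends at the white floor patch at (500,248) in front of the pale box at (565,245). This is the only strip in the channel and it isn't turquoise or purple, so it is the right one.

```bash
cat > fit2.py <<'E'
from h import *
def lines(T):
    ys=np.arange(T[:,1].min(),T[:,1].max(),.01); o=[]
    for y in ys:
        s=T[(T[:,1]>=y)&(T[:,1]<y+.01)]
        if len(s)>8: o.append((y+.005,s[:,0].min(),s[:,0].max(),len(s)))
    return np.array(o)
w=[];col=[]
for n in ('scene','side'):
    c=load(n); w.append(cloud(c).reshape(-1,3)); col.append(c['color'].reshape(-1,3))
    p=w[-1]; k=(abs(p[:,2]-.0755)<.006)&(p[:,0]>.47)&(p[:,0]<.8)&(abs(p[:,1])<.38)
    # keep biggest component through a raster
    g=np.zeros((400,400),np.uint8); ij=((p[k][:,:2]-[.4,-.4])/.002).astype(int); g[ij[:,0],ij[:,1]]=1
    g2=cv2.morphologyEx(g,cv2.MORPH_CLOSE,np.ones((7,7)))
    nn,lab,st,_=cv2.connectedComponentsWithStats(g2); b=1+np.argmax(st[1:,4])
    T=p[k][lab[ij[:,0],ij[:,1]]==b]
    print(n,cv2.minAreaRect(T[:,:2].astype(np.float32)),T[:,1].min(),T[:,1].max()); L=lines(T); print(L[::3].round(3).tolist())
P=np.vstack(w);C=np.vstack(col)
hsv=cv2.cvtColor(C[None],cv2.COLOR_RGB2HSV)[0].astype(int)
near=np.hypot(P[:,0]-.4,P[:,1]+.28)<.09
for nm,k in (('handle',near&(hsv[:,0]>8)&(hsv[:,0]<20)&(hsv[:,1]>80)&(P[:,2]>.085)),('blue',near&(hsv[:,0]>105)&(hsv[:,0]<125)&(hsv[:,1]>120)&(P[:,2]>.01)),('foot',near&(P[:,2]>.003)&(P[:,2]<.012)&(hsv[:,1]<60))):
    print(nm,k.sum(),P[k].min(0),P[k].max(0),cv2.minAreaRect(P[k][:,:2].astype(np.float32)))
E
python3 fit2.py
```

```text
scene ((0.6755360960960388, -0.09139615297317505), (0.15693971514701843, 0.6031299233436584), 9.513644218444824) -0.3785685966702763 0.21826623998681485
[[-0.294, 0.631, 0.775, 27.0], [-0.264, 0.63, 0.781, 111.0], [-0.234, 0.623, 0.775, 111.0], [-0.204, 0.616, 0.77, 111.0], [-0.174, 0.613, 0.766, 114.0], [-0.144, 0.609, 0.76, 106.0], [-0.114, 0.601, 0.756, 96.0], [-0.084, 0.598, 0.75, 112.0], [-0.054, 0.595, 0.748, 111.0], [-0.024, 0.584, 0.741, 115.0], [0.006, 0.582, 0.737, 113.0], [0.036, 0.578, 0.733, 125.0], [0.066, 0.627, 0.728, 99.0], [0.096, 0.625, 0.723, 93.0], [0.126, 0.572, 0.717, 119.0], [0.156, 0.687, 0.711, 28.0], [0.186, 0.681, 0.708, 31.0], [0.216, 0.682, 0.703, 19.0]]
side ((0.6655354499816895, -0.03928062319755554), (0.1516101211309433, 0.5331627726554871), 9.195220947265625) -0.30421602064259845 0.22180676545249456
[[-0.289, 0.63, 0.765, 37.0], [-0.259, 0.624, 0.776, 70.0], [-0.229, 0.62, 0.771, 64.0], [-0.199, 0.616, 0.766, 66.0], [-0.169, 0.611, 0.761, 77.0], [-0.139, 0.607, 0.756, 74.0], [-0.109, 0.601, 0.752, 56.0], [-0.079, 0.595, 0.746, 75.0], [-0.049, 0.59, 0.742, 82.0], [-0.019, 0.586, 0.737, 93.0], [0.011, 0.581, 0.732, 104.0], [0.041, 0.575, 0.726, 81.0], [0.071, 0.571, 0.723, 82.0], [0.101, 0.566, 0.578, 16.0], [0.131, 0.561, 0.585, 27.0], [0.161, 0.557, 0.579, 28.0], [0.191, 0.552, 0.573, 29.0]]
handle 286 [ 0.3818881  -0.30203761  0.08503282] [ 0.41634358 -0.26678794  0.14436528] ((0.39920249581336975, -0.2844375669956207), (0.03439633920788765, 0.03523377701640129), 0.5631486773490906)
blue 488 [ 0.36359851 -0.32019494  0.01008021] [ 0.43579244 -0.24567858  0.06605745] ((0.39812609553337097, -0.28102800250053406), (0.0706133097410202, 0.07382333278656006), 81.97427368164062)
foot 848 [ 0.32169888 -0.36729337  0.00300139] [ 0.48872974 -0.19241695  0.01195867] ((0.40519803762435913, -0.27954575419425964), (0.16621410846710205, 0.17429137229919434), 1.7146260738372803)
```

>>> drive_tool(targets=[{"tx":0.015,"ty":-0.03,"az":5},{"tx":0.02,"ty":-0.035,"az":4},{"tx":0.02,"ty":-0.035},{"tx":0.015,"ty":-0.03},{"tx":0.0,"ty":0},{"tx":0.0,"ty":0}], fingers=1)

```text
schema error: expected keys tx, ty, tz, ax, ay, az
```

```bash
cat > w.py <<'E'
from h import *
import sys
c=grab('wrist'); w=cloud(c); s=monitor.state(); print(s['position'],s['gripper_width'],s['contact_force'])
save(c,sys.argv[1],None,1.56)
o=np.array([.666,-.040]);a=np.radians(9.1);R=np.array([[np.cos(a),-np.sin(a)],[np.sin(a),np.cos(a)]])
d=(w[...,:2]-o)@R; z=w[...,2]
# profile of heights along channel centre and cross profile
for y in np.arange(-.26,.16,.006):
    k=(abs(d[...,0]+.04)<.008)&(abs(d[...,1]-y)<.003)&(z<.13)
    if k.sum()>5: print(round(y,3),k.sum(),np.median(z[k]).round(4),np.median(c['color'][k],0).astype(int))
E
python3 w.py d.png
```

```text
[5.74689608e-01 2.08144553e-05 2.30757733e-01] 0.9979822620090043 [ 0.50676822  0.55834626 -0.07515302]
-0.194 20 0.07 [250 250 250]
-0.188 41 0.0699 [251 251 251]
-0.182 47 0.0698 [251 251 251]
-0.176 46 0.0701 [251 251 251]
-0.17 49 0.0697 [251 252 251]
-0.164 48 0.0698 [251 252 252]
-0.158 50 0.0698 [251 252 252]
-0.152 40 0.0697 [251 251 251]
-0.134 25 0.0872 [73 73 73]
-0.128 164 0.0831 [25 23 18]
-0.122 33 0.0735 [181 148  48]
-0.116 12 0.0818 [85 77 53]
-0.11 65 0.0819 [50 49 49]
-0.104 53 0.082 [52 51 50]
-0.098 63 0.0818 [53 52 52]
-0.092 62 0.0819 [50 49 48]
-0.086 63 0.0812 [51 51 50]
-0.08 62 0.0811 [55 54 54]
-0.074 65 0.0813 [53 51 51]
-0.068 65 0.0813 [55 54 54]
-0.062 63 0.0813 [56 55 54]
-0.056 65 0.0815 [56 55 54]
-0.05 68 0.0816 [59 58 57]
-0.044 69 0.0817 [60 59 58]
-0.038 71 0.0815 [57 56 55]
-0.032 70 0.0815 [60 58 57]
-0.026 73 0.0815 [64 62 61]
-0.02 76 0.0816 [61 59 58]
-0.014 73 0.0817 [61 60 59]
-0.008 79 0.0814 [63 61 60]
-0.002 74 0.0815 [58 57 55]
0.004 81 0.0814 [60 57 56]
0.01 80 0.0815 [60 57 56]
0.016 83 0.0814 [60 57 55]
0.022 93 0.0796 [64 61 60]
0.028 83 0.0794 [63 60 59]
0.034 83 0.0794 [70 67 66]
0.04 90 0.0796 [72 68 67]
0.046 88 0.0795 [72 69 68]
0.052 87 0.0795 [72 70 69]
0.058 104 0.0758 [70 67 66]
0.064 111 0.075 [77 74 73]
0.07 87 0.0698 [252 252 253]
0.076 90 0.0701 [252 252 253]
0.082 94 0.0699 [252 252 253]
0.088 93 0.0701 [252 252 253]
0.094 99 0.07 [252 252 252]
0.1 98 0.07 [249 250 250]
0.106 95 0.0701 [247 243 243]
0.112 68 0.1103 [234 234 234]
0.118 134 0.1105 [236 235 235]
0.124 140 0.1105 [238 238 238]
0.13 147 0.1105 [238 238 238]
0.136 147 0.1105 [238 238 238]
0.142 145 0.1105 [228 229 229]
0.148 157 0.1105 [228 229 229]
0.154 154 0.1105 [228 228 229]
```

View pics/d.png

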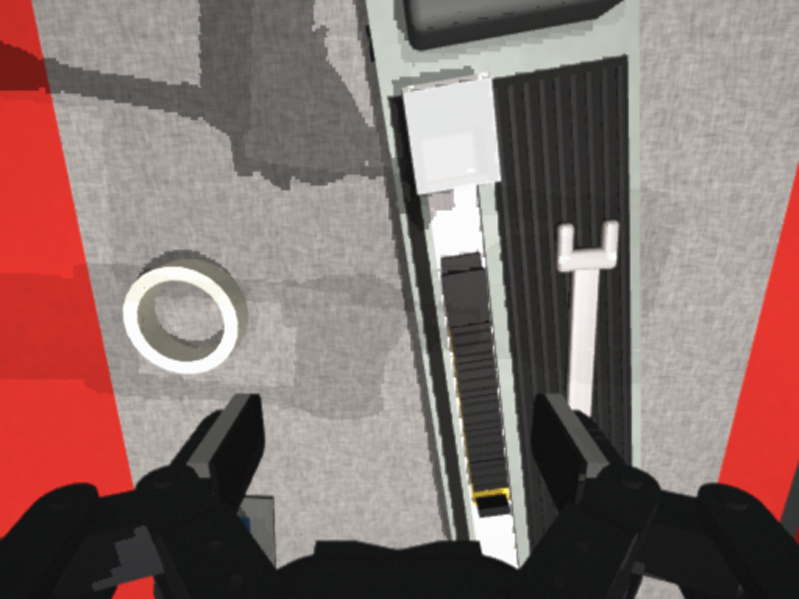

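The wrist view shows the strip: tab at (490,502), ribs up to (463,290), nose end at (460,255), box at (450,130), spanner to its right. The box front edge falls at y=0.110 in my deck frame, which confirms that frame. The nose is at about +0.067 and the tab's rear face at about -0.134, so about 73 mm to go.

```bash
python3 - <<'E'
from h import *
c=load('wrist'); w=cloud(c); o=np.array([.666,-.040]);a=np.radians(9.1);R=np.array([[np.cos(a),-np.sin(a)],[np.sin(a),np.cos(a)]])
d=(w[...,:2]-o)@R; z=w[...,2]
for y in (-.185,-.165,.075,.085,.095):
    k=(abs(d[...,0]+.04)<.03)&(abs(d[...,1]-y)<.004)&(z<.0725); print(y,np.percentile(d[k][:,0],[2,98]).round(4))
for y in (-.1,-.05,0,.05):
    k=(abs(d[...,0]+.04)<.03)&(abs(d[...,1]-y)<.008)&(abs(z-.0815)<.003); print('strip',y,np.percentile(d[k][:,0],[2,98]).round(4))
for y in (-.16,):
    print((o+R@[-.04,y]),R@[0,1])
E
```

```text
-0.185 [-0.0516 -0.0247]
-0.165 [-0.0551 -0.0245]
0.075 [-0.0561 -0.0254]
0.085 [-0.056  -0.0253]
0.095 [-0.0562 -0.0254]
strip -0.1 [-0.0537 -0.0276]
strip -0.05 [-0.0539 -0.0278]
strip 0 [-0.054  -0.0277]
strip 0.05 [-0.0544 -0.0277]
[ 0.65180874 -0.20431253] [-0.15815807  0.98741381]
```

>>> drive_tool(targets=[{"tx":0.015,"ty":-0.035,"tz":0,"ax":0,"ay":0,"az":5},{"tx":0.02,"ty":-0.035,"tz":0,"ax":0,"ay":0,"az":4},{"tx":0.02,"ty":-0.035,"tz":0,"ax":0,"ay":0,"az":0},{"tx":0.015,"ty":-0.035,"tz":0,"ax":0,"ay":0,"az":0},{"tx":0,"ty":-0.03,"tz":0,"ax":0,"ay":0,"az":0},{"tx":0,"ty":-0.02,"tz":0,"ax":0,"ay":0,"az":0},{"tx":0,"ty":0,"tz":0,"ax":0,"ay":0,"az":0}], fingers=1)

```text
time: 0.78
position: [0.6457, -0.1957, 0.2284]
eef_rot: [[0.985, 0.171, -0.004], [0.171, -0.985, 0.002], [-0.004, -0.003, -1.0]]
contact_force: [0.1, -0.3, 0.1]
gripper_width: 0.008
```

>>> drive_tool(targets=[{"tx":0.006,"ty":-0.014,"tz":-0.02,"ax":0,"ay":0,"az":-0.8},{"tx":0,"ty":0,"tz":-0.038,"ax":0,"ay":0,"az":0},{"tx":0,"ty":0,"tz":-0.038,"ax":0,"ay":0,"az":0},{"tx":0,"ty":0,"tz":-0.03,"ax":0,"ay":0,"az":0},{"tx":0,"ty":0,"tz":-0.01,"ax":0,"ay":0,"az":0},{"tx":0,"ty":0,"tz":0,"ax":0,"ay":0,"az":0}])

```text
time: 1.28
position: [0.6522, -0.2101, 0.0896]
eef_rot: [[0.988, 0.153, 0.001], [0.153, -0.988, 0.002], [0.002, -0.002, -1.0]]
contact_force: [-0.3, -0.3, 1.2]
gripper_width: -0.003
```

>>> drive_tool(targets=[{"tx":0,"ty":0,"tz":-0.011,"ax":0,"ay":0,"az":0},{"tx":-0.0015,"ty":0.01,"tz":0,"ax":0,"ay":0,"az":0},{"tx":-0.0015,"ty":0.01,"tz":0,"ax":0,"ay":0,"az":0},{"tx":-0.0015,"ty":0.01,"tz":0,"ax":0,"ay":0,"az":0},{"tx":-0.0015,"ty":0.01,"tz":0,"ax":0,"ay":0,"az":0},{"tx":-0.0015,"ty":0.01,"tz":0,"ax":0,"ay":0,"az":0}])

```text
time: 1.78
position: [0.6484, -0.1573, 0.0845]
eef_rot: [[0.988, 0.152, 0.012], [0.152, -0.988, -0.002], [0.011, 0.004, -1.0]]
contact_force: [0.1, -0.3, 0.0]
gripper_width: -0.0
```

>>> drive_tool(targets=[{"tx":0,"ty":0,"tz":0,"ax":0,"ay":0,"az":0}])

```text
time: 1.87
position: [0.6483, -0.1543, 0.0857]
eef_rot: [[0.988, 0.154, 0.013], [0.154, -0.988, -0.001], [0.012, 0.003, -1.0]]
contact_force: [-0.2, 0.2, -0.3]
gripper_width: -0.0
```

```bash
python3 w.py e.png | awk 'NR<2||$1<-.02||$1>.05'; python3 -c "
from h import *
print(monitor.state()['qvel'])
import h; c=grab('side'); a=load('wrist')['color'][...,::-1]; cv2.imwrite('pics/e.png',np.vstack([cv2.resize(a[100:],(640,355)),cv2.resize(c['color'][130:300,120:340][...,::-1],(317,245))]) if 0 else a)
cv2.imwrite('pics/e.png',np.hstack([cv2.resize(a,(400,300)),cv2.resize(c['color'][140:290,130:330][...,::-1],(400,300))]))
"
```

```text
[ 0.64865388 -0.15520169  0.08589844] 0.004021144502647616 [-0.13899298  1.30182528  0.72343438]
-0.188 86 0.0699 [255 255 255]
-0.182 78 0.0699 [255 255 255]
-0.176 73 0.0699 [255 255 255]
-0.17 64 0.07 [255 255 255]
-0.164 10 0.0701 [254 254 254]
-0.122 12 0.1234 [137 137 136]
-0.116 100 0.1236 [35 35 34]
-0.11 187 0.1229 [32 33 32]
-0.104 409 0.1113 [29 30 30]
-0.098 1279 0.1107 [77 76 74]
-0.092 616 0.085 [28 26 25]
-0.086 290 0.0736 [205 169  54]
-0.08 169 0.0815 [50 45 36]
-0.074 351 0.082 [34 33 33]
-0.068 361 0.0821 [35 34 34]
-0.062 369 0.0819 [37 36 36]
-0.056 399 0.082 [38 37 36]
-0.05 385 0.0813 [40 38 38]
-0.044 412 0.0814 [41 40 40]
-0.038 427 0.0814 [42 40 40]
-0.032 454 0.0814 [42 41 41]
-0.026 452 0.0813 [46 44 43]
[-0.0206739   0.01332312 -0.0142525  -0.01433806 -0.00671172 -0.009922  ]
```

View pics/e.png

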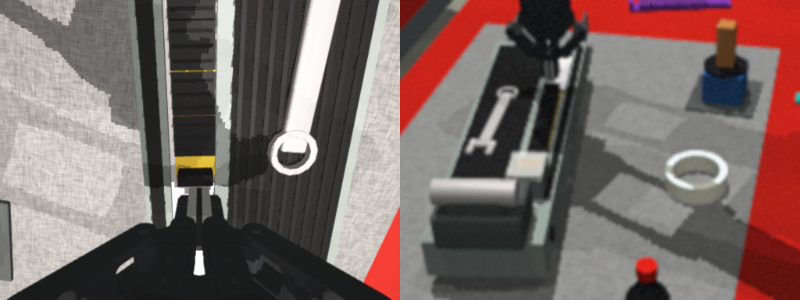

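The wrist half shows the finger tips right behind the black tab at (197,180), with the strip straight in the channel and moved about 37 mm. The tool has drifted about 5 mm to +x and rides high, so I back off slightly and correct.

>>> drive_tool(targets=[{"tx":0,"ty":-0.006,"tz":0,"ax":0,"ay":0,"az":0},{"tx":-0.006,"ty":0,"tz":-0.007,"ax":0,"ay":-0.6,"az":0},{"tx":0,"ty":0,"tz":0,"ax":0,"ay":0,"az":0},{"tx":0,"ty":0,"tz":0,"ax":0,"ay":0,"az":0}])

```text
time: 2.3
position: [0.6442, -0.1645, 0.0798]
eef_rot: [[0.988, 0.154, 0.027], [0.154, -0.988, -0.005], [0.026, 0.009, -1.0]]
contact_force: [0.8, -0.8, -0.3]
gripper_width: -0.001
```

>>> drive_tool(targets=[{"tx":-0.002,"ty":0.009,"tz":0,"ax":0,"ay":1.5,"az":0},{"tx":-0.0025,"ty":0.009,"tz":-0.0007,"ax":0,"ay":0,"az":0},{"tx":-0.0025,"ty":0.009,"tz":-0.0007,"ax":0,"ay":0,"az":0},{"tx":-0.002,"ty":0.008,"tz":-0.0005,"ax":0,"ay":0,"az":0}])

```text
time: 2.63
position: [0.6377, -0.135, 0.0794]
eef_rot: [[0.989, 0.15, 0.006], [0.15, -0.989, -0.012], [0.004, 0.013, -1.0]]
contact_force: [1.0, -2.3, 2.0]
gripper_width: -0.001
```

>>> drive_tool(targets=[{"tx":0,"ty":0.007,"tz":-0.0005,"ax":0,"ay":0,"az":0},{"tx":-0.001,"ty":0.006,"tz":0,"ax":0,"ay":0,"az":0},{"tx":-0.001,"ty":0.006,"tz":0,"ax":0,"ay":0,"az":0}])

```text
time: 2.88
position: [0.6354, -0.1157, 0.0795]
eef_rot: [[0.988, 0.152, 0.008], [0.152, -0.988, -0.016], [0.005, 0.017, -1.0]]
contact_force: [2.2, -18.8, -0.6]
gripper_width: -0.002
```

>>> drive_tool(targets=[{"tx":0,"ty":0.002,"tz":0,"ax":0,"ay":0,"az":0},{"tx":0,"ty":0.001,"tz":0,"ax":0,"ay":0,"az":0},{"tx":0,"ty":0.001,"tz":0,"ax":0,"ay":0,"az":0},{"tx":0,"ty":0.001,"tz":0,"ax":0,"ay":0,"az":0}])

```text
time: 3.22
position: [0.6357, -0.116, 0.0798]
eef_rot: [[0.987, 0.158, 0.01], [0.158, -0.987, -0.032], [0.005, 0.033, -0.999]]
contact_force: [0.4, -6.4, 1.4]
gripper_width: 0.001
```

```bash
python3 w.py f.png | awk 'NR<2||$1<-.02||$1>.05'
```

```text
[ 0.63565444 -0.11597681  0.07984181] 0.0003303389850098042 [ 0.3271851  -6.63898608 -1.25667075]
-0.146 71 0.0701 [255 254 254]
-0.14 80 0.07 [255 255 254]
-0.134 74 0.07 [255 255 254]
-0.128 67 0.07 [255 255 254]
-0.122 22 0.0698 [254 254 254]
-0.08 36 0.1183 [94 93 92]
-0.074 227 0.1271 [30 30 31]
-0.068 258 0.1256 [29 29 30]
-0.062 393 0.1171 [28 29 29]
-0.056 1792 0.1098 [31 31 31]
-0.05 692 0.0817 [22 22 22]
-0.044 281 0.0737 [196 161  51]
-0.038 210 0.082 [34 32 32]
-0.032 381 0.0822 [33 32 32]
-0.026 396 0.0822 [33 31 31]
```

>>> drive_tool(targets=[{"tx":0.002,"ty":-0.015,"tz":0,"ax":-1.5,"ay":0,"az":0},{"tx":0,"ty":-0.01,"tz":0.035,"ax":0,"ay":0,"az":0},{"tx":0,"ty":-0.01,"tz":0.04,"ax":0,"ay":0,"az":-3},{"tx":-0.02,"ty":-0.01,"tz":0.035,"ax":0,"ay":0,"az":-3},{"tx":-0.035,"ty":-0.015,"tz":0.01,"ax":0,"ay":0,"az":-3},{"tx":-0.035,"ty":-0.02,"tz":0.01,"ax":0,"ay":0,"az":0},{"tx":-0.035,"ty":-0.02,"tz":0.01,"ax":0,"ay":0,"az":0},{"tx":-0.035,"ty":-0.02,"tz":0,"ax":0,"ay":0,"az":0}], fingers=-1)

```text
time: 3.93
position: [0.4753, -0.2227, 0.2187]
eef_rot: [[1.0, 0.005, -0.002], [0.005, -0.999, -0.039], [-0.002, 0.039, -0.999]]
contact_force: [0.8, -0.5, 0.4]
gripper_width: 1.003
```

>>> drive_tool(targets=[{"tx":-0.035,"ty":-0.02,"tz":0,"ax":0,"ay":0,"az":0},{"tx":-0.02,"ty":-0.02,"tz":0,"ax":0,"ay":0,"az":0},{"tx":0,"ty":0,"tz":0,"ax":0,"ay":0,"az":0},{"tx":0,"ty":0,"tz":0,"ax":0,"ay":0,"az":0}])

```text
time: 4.27
position: [0.4112, -0.2596, 0.2192]
eef_rot: [[1.0, 0.001, -0.002], [0.001, -0.999, -0.032], [-0.002, 0.032, -0.999]]
contact_force: [0.4, 0.2, -0.7]
gripper_width: 0.999
```

```bash
cat > r.py <<'E'
from h import *
import sys
s=monitor.state(); print(s['position'],s['eef_rot'].round(3).tolist())
c=grab('wrist'); w=cloud(c); save(c,sys.argv[1],None,1.56)
hsv=cv2.cvtColor(c['color'],cv2.COLOR_RGB2HSV).astype(int); z=w[...,2]
near=np.hypot(w[...,0]-.4,w[...,1]+.28)<.1
for nm,k in (('htop',near&(abs(z-.137)<.004)),('guardtop',near&(z>.058)&(z<.075)),('blue',near&(hsv[...,0]>105)&(hsv[...,0]<125)&(hsv[...,1]>120)&(abs(z-.058)<.004)),('foot',near&(z>.003)&(z<.02)&(hsv[...,1]<60))):
    if k.sum()>10: print(nm,k.sum(),np.nanmedian(z[k]).round(4),w[k].min(0).round(4),w[k].max(0).round(4),cv2.minAreaRect(w[k][:,:2].astype(np.float32)))
E
python3 r.py g.png
```

```text
[ 0.41122476 -0.25955141  0.21924835] [[1.0, 0.001, -0.002], [0.001, -0.999, -0.032], [-0.002, 0.032, -0.999]]
htop 1054 0.1383 [ 0.3816 -0.2983  0.1332] [ 0.4093 -0.2697  0.1406] ((0.3955634534358978, -0.284016877412796), (0.027929797768592834, 0.027636926621198654), 87.48208618164062)
guardtop 2425 0.0644 [ 0.3598 -0.318   0.058 ] [ 0.431  -0.2487  0.075 ] ((0.39559200406074524, -0.2826492190361023), (0.0674336776137352, 0.0711454451084137), 86.42877960205078)
blue 308 0.0585 [ 0.3621 -0.3169  0.0541] [ 0.4286 -0.2487  0.062 ] ((0.39545029401779175, -0.2826969623565674), (0.06763426959514618, 0.06390652805566788), 87.04936981201172)
foot 3845 0.0054 [ 0.3201 -0.3788  0.003 ] [ 0.4959 -0.1819  0.0081] ((0.40807396173477173, -0.2802187502384186), (0.17559084296226501, 0.19691245257854462), 0.24899938702583313)
```

View pics/g.png

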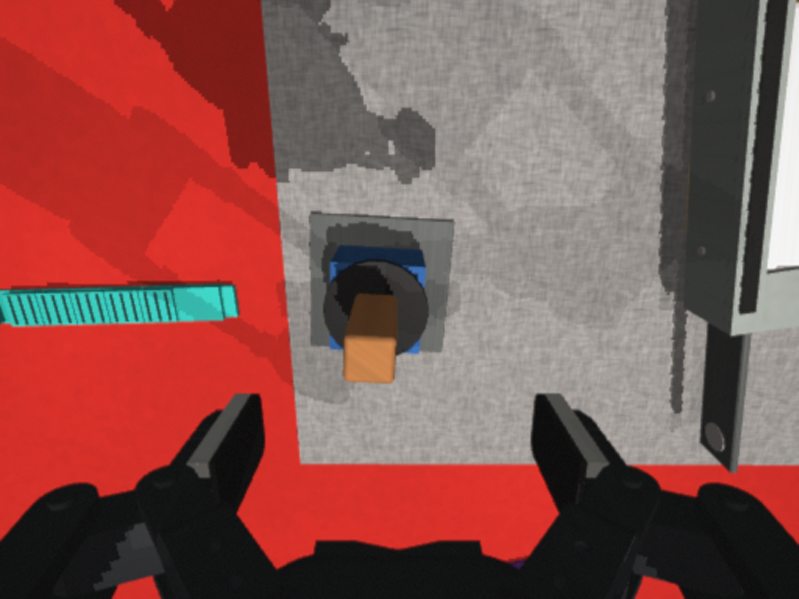

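The wrist view shows the holder, with the handle top at (370,355) upright in the middle. The handle and the holder rim agree on a centre of (0.3955,-0.2835) and a yaw of about -2.7°. The turquoise look-alike at (120,303) is clear.

>>> drive_tool(targets=[{"tx":-0.0157,"ty":-0.024,"tz":0,"ax":1.8,"ay":0,"az":-2.7},{"tx":0,"ty":0,"tz":-0.01,"ax":0,"ay":0,"az":0},{"tx":0,"ty":0,"tz":-0.02,"ax":0,"ay":0,"az":0},{"tx":0,"ty":0,"tz":0,"ax":0,"ay":0,"az":0}])

```text
time: 4.65
position: [0.4006, -0.2806, 0.1883]
eef_rot: [[0.999, -0.042, 0.002], [-0.042, -0.999, 0.003], [0.002, -0.003, -1.0]]
contact_force: [-1.6, 0.2, 0.3]
gripper_width: 1.001
```

>>> drive_tool(targets=[{"tx":-0.005,"ty":-0.003,"tz":-0.02,"ax":0,"ay":0,"az":0},{"tx":0,"ty":0,"tz":-0.03,"ax":0,"ay":0,"az":0},{"tx":0,"ty":0,"tz":-0.03,"ax":0,"ay":0,"az":0},{"tx":0,"ty":0,"tz":-0.02,"ax":0,"ay":0,"az":0},{"tx":0,"ty":0,"tz":0,"ax":0,"ay":0,"az":0},{"tx":0,"ty":0,"tz":0,"ax":0,"ay":0,"az":0}])

```text
time: 5.15
position: [0.4043, -0.2787, 0.0868]
eef_rot: [[0.999, -0.033, 0.008], [-0.033, -0.999, 0.004], [0.008, -0.004, -1.0]]
contact_force: [0.5, -0.4, 0.1]
gripper_width: 1.001
```

>>> drive_tool(targets=[{"tx":-0.009,"ty":-0.005,"tz":-0.008,"ax":0,"ay":0.4,"az":-0.6},{"tx":0,"ty":0,"tz":0,"ax":0,"ay":0,"az":0},{"tx":0,"ty":0,"tz":0,"ax":0,"ay":0,"az":0}])

```text
time: 5.4
position: [0.3978, -0.2844, 0.081]
eef_rot: [[0.999, -0.042, 0.004], [-0.042, -0.999, 0.001], [0.004, -0.001, -1.0]]
contact_force: [-0.0, -0.1, 0.4]
gripper_width: 1.002
```

Centred within 2 mm. Next I trim x and close.

>>> drive_tool(targets=[{"tx":-0.0025,"ty":0.0005,"tz":-0.002,"ax":0,"ay":0.2,"az":0},{"tx":0,"ty":0,"tz":0,"ax":0,"ay":0,"az":0}])

```text
time: 5.57
position: [0.396, -0.2849, 0.0807]
eef_rot: [[0.999, -0.042, 0.003], [-0.042, -0.999, -0.001], [0.003, 0.001, -1.0]]
contact_force: [-0.0, -0.3, 0.2]
gripper_width: 1.0
```

>>> drive_tool(targets=[{"tx":0,"ty":0,"tz":0,"ax":0,"ay":0,"az":0},{"tx":0,"ty":0,"tz":0,"ax":0,"ay":0,"az":0},{"tx":0,"ty":0,"tz":0,"ax":0,"ay":0,"az":0},{"tx":0,"ty":0,"tz":0,"ax":0,"ay":0,"az":0},{"tx":0,"ty":0,"tz":0,"ax":0,"ay":0,"az":0},{"tx":0,"ty":0,"tz":0,"ax":0,"ay":0,"az":0}], fingers=1, squeeze=110)

```text
time: 6.07
position: [0.3965, -0.286, 0.083]
eef_rot: [[0.999, -0.043, 0.006], [-0.043, -0.999, -0.004], [0.006, 0.004, -1.0]]
contact_force: [0.6, -0.5, -2.8]
gripper_width: 0.316
```

>>> drive_tool(targets=[{"tx":0,"ty":0,"tz":0.015,"ax":0,"ay":0,"az":0},{"tx":0,"ty":0,"tz":0.015,"ax":0,"ay":0,"az":0}])

```text
time: 6.23
position: [0.3938, -0.2835, 0.1098]
eef_rot: [[0.999, -0.043, -0.001], [-0.043, -0.999, 0.002], [-0.001, -0.002, -1.0]]
contact_force: [-0.7, -1.4, -4.1]
gripper_width: 0.321
```

>>> drive_tool(targets=[{"tx":0,"ty":0,"tz":0.02,"ax":0,"ay":0,"az":0},{"tx":0,"ty":0,"tz":0.02,"ax":0,"ay":0,"az":0}])

```text
time: 6.4
position: [0.3915, -0.2812, 0.1481]
eef_rot: [[0.999, -0.043, -0.007], [-0.043, -0.999, 0.009], [-0.008, -0.008, -1.0]]
contact_force: [-0.1, 0.0, -3.6]
gripper_width: 0.317
```

>>> drive_tool(targets=[{"tx":0,"ty":0,"tz":0.03,"ax":0,"ay":0,"az":0},{"tx":0,"ty":0,"tz":0.035,"ax":0,"ay":0,"az":0},{"tx":0,"ty":0,"tz":0.03,"ax":0,"ay":0,"az":0},{"tx":0,"ty":0,"tz":0,"ax":0,"ay":0,"az":0}])

```text
time: 6.73
position: [0.3899, -0.2794, 0.2463]
eef_rot: [[0.999, -0.043, -0.01], [-0.043, -0.999, 0.012], [-0.011, -0.012, -1.0]]
contact_force: [0.9, -1.0, -2.8]
gripper_width: 0.309
```

```bash
python3 - <<'E'
from h import *
a=grab('side');b=grab('scene')
cv2.imwrite('pics/i.png',np.hstack([cv2.resize(a['color'][100:200,240:340][...,::-1],(400,400)),cv2.resize(b['color'][120:220,190:290][...,::-1],(400,400))]))
E
```

```text
(no output)
```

View pics/i.png

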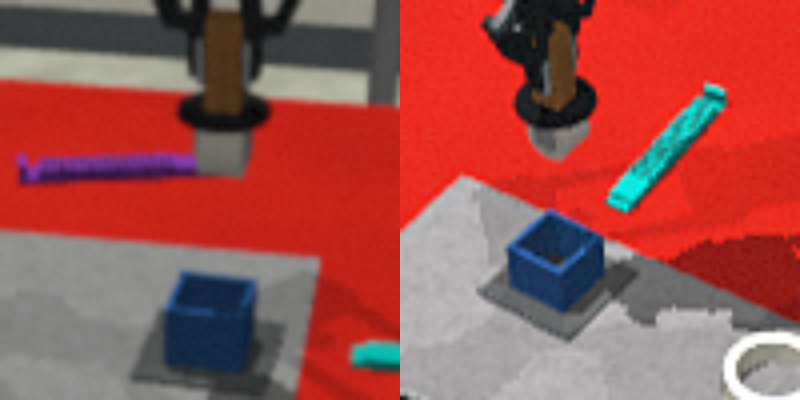

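In the side crop the lifted wheel at (222,150) looks rectangular, seen tread-on. In the scene crop it looks rounded at (557,145). So the axle runs along the tool's x, and I turn +11.8° to match the deck.

>>> drive_tool(targets=[{"tx":0.025,"ty":0.02,"tz":0,"ax":-0.7,"ay":-0.6,"az":4},{"tx":0.03,"ty":0.025,"tz":0,"ax":0,"ay":0,"az":4},{"tx":0.03,"ty":0.026,"tz":0,"ax":0,"ay":0,"az":3.8},{"tx":0.03,"ty":0.026,"tz":0,"ax":0,"ay":0,"az":0},{"tx":0.03,"ty":0.026,"tz":0,"ax":0,"ay":0,"az":0},{"tx":0.03,"ty":0.026,"tz":0,"ax":0,"ay":0,"az":0},{"tx":0.03,"ty":0.026,"tz":0,"ax":0,"ay":0,"az":0},{"tx":0.015,"ty":0.015,"tz":0,"ax":0,"ay":0,"az":0}])

```text
time: 7.5
position: [0.601, -0.078, 0.2184]
eef_rot: [[0.986, 0.16, -0.046], [0.161, -0.987, 0.015], [-0.043, -0.022, -0.999]]
contact_force: [-0.2, -0.2, -2.8]
gripper_width: 0.312
```

>>> drive_tool(targets=[{"tx":0,"ty":0,"tz":0,"ax":0,"ay":0,"az":0},{"tx":0,"ty":0,"tz":0,"ax":0,"ay":0,"az":0}])

```text
time: 7.67
position: [0.602, -0.0723, 0.2107]
eef_rot: [[0.985, 0.166, -0.055], [0.167, -0.986, 0.019], [-0.051, -0.028, -0.998]]
contact_force: [-0.7, 0.2, -2.8]
gripper_width: 0.31
```

>>> drive_tool(targets=[{"tx":0.028,"ty":0,"tz":0,"ax":-1.1,"ay":-3.1,"az":-0.5},{"tx":0,"ty":0,"tz":0,"ax":0,"ay":0,"az":0},{"tx":0,"ty":0,"tz":0,"ax":0,"ay":0,"az":0}])

```text
time: 7.92
position: [0.6255, -0.0724, 0.2025]
eef_rot: [[0.987, 0.158, -0.015], [0.158, -0.987, 0.002], [-0.015, -0.004, -1.0]]
contact_force: [-1.5, 0.1, -4.6]
gripper_width: 0.315
```

>>> drive_tool(targets=[{"tx":0.004,"ty":0,"tz":-0.02,"ax":0,"ay":-0.8,"az":0},{"tx":0,"ty":0,"tz":0,"ax":0,"ay":0,"az":0},{"tx":0,"ty":0,"tz":0,"ax":0,"ay":0,"az":0}])

```text
time: 8.17
position: [0.6256, -0.0745, 0.1794]
eef_rot: [[0.988, 0.155, -0.008], [0.155, -0.988, 0.003], [-0.008, -0.004, -1.0]]
contact_force: [1.1, -0.9, -1.8]
gripper_width: 0.315
```

```bash
python3 w.py j.png | awk 'NR<2||$1>-.08'; python3 - <<'E'
from h import *
b=grab('side'); cv2.imwrite('pics/j.png',np.hstack([cv2.resize(b['color'][130:290,130:290][...,::-1],(420,420)),cv2.resize(load('wrist')['color'][...,::-1],(380,420))]))
E
```

```text
[ 0.62476862 -0.07447321  0.17878332] 0.3157830449885125 [-0.92281892  0.71043063 -3.35039486]
-0.008 118 0.0813 [26 26 26]
-0.002 135 0.0813 [38 36 36]
0.004 137 0.0813 [39 38 38]
0.01 157 0.0814 [40 38 38]
0.016 140 0.0813 [41 40 40]
0.022 155 0.0816 [40 40 40]
0.028 141 0.0816 [42 40 39]
0.034 160 0.0817 [44 42 41]
0.04 159 0.0815 [46 44 43]
0.046 159 0.0818 [46 45 45]
0.052 159 0.0817 [48 46 46]
0.058 182 0.0817 [59 58 56]
0.064 169 0.0816 [74 72 71]
0.07 187 0.0814 [93 88 85]
0.076 181 0.0816 [87 84 82]
0.082 196 0.0815 [86 83 82]
0.088 201 0.0815 [87 85 84]
0.094 189 0.0813 [85 82 81]
0.1 200 0.0796 [85 82 81]
0.106 203 0.0796 [83 80 80]
0.112 295 0.0799 [57 55 56]
0.118 137 0.0796 [56 54 55]
```

View pics/j.png

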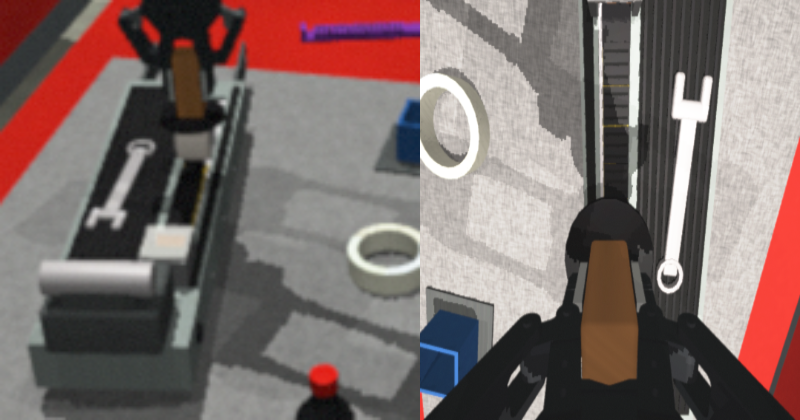

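The strip is unchanged and home, with its sections still up (tops at 0.0815) and the wheel over the section 5 area. The roller is vertical and lined up (wrist half: handle at (610,320), strip going into the box at (618,10)). I shift slightly and press down.

>>> drive_tool(targets=[{"tx":0.006,"ty":0.007,"tz":-0.008,"ax":0,"ay":-0.5,"az":0.2},{"tx":0.001,"ty":0,"tz":-0.006,"ax":0,"ay":0,"az":0},{"tx":0,"ty":0,"tz":0,"ax":0,"ay":0,"az":0}])

```text
time: 8.52
position: [0.6335, -0.0677, 0.1665]
eef_rot: [[0.988, 0.157, 0.004], [0.157, -0.988, 0.002], [0.004, -0.002, -1.0]]
contact_force: [-1.2, -0.6, -4.5]
gripper_width: 0.316
```

>>> drive_tool(targets=[{"tx":-0.005,"ty":0,"tz":-0.006,"ax":0,"ay":0.2,"az":0},{"tx":0,"ty":0,"tz":-0.007,"ax":0,"ay":0,"az":0},{"tx":0,"ty":0,"tz":-0.007,"ax":0,"ay":0,"az":0}])

```text
time: 8.77
position: [0.6294, -0.0695, 0.151]
eef_rot: [[0.987, 0.16, 0.005], [0.16, -0.987, -0.004], [0.004, 0.005, -1.0]]
contact_force: [-11.1, -2.5, 52.4]
gripper_width: 0.315
```

>>> drive_tool(targets=[{"tx":0,"ty":0.008,"tz":-0.0035,"ax":0,"ay":0,"az":0},{"tx":-0.001,"ty":0.008,"tz":-0.0035,"ax":0,"ay":0,"az":0},{"tx":-0.001,"ty":0.008,"tz":-0.0035,"ax":0,"ay":0,"az":0}])

```text
time: 9.02
position: [0.6277, -0.056, 0.1516]
eef_rot: [[0.987, 0.161, 0.013], [0.161, -0.987, -0.026], [0.008, 0.027, -1.0]]
contact_force: [-5.0, -1.6, 12.2]
gripper_width: 0.314
```

>>> drive_tool(targets=[{"tx":-0.001,"ty":0.009,"tz":-0.0055,"ax":0.8,"ay":0.3,"az":0},{"tx":-0.001,"ty":0.009,"tz":-0.0055,"ax":0.6,"ay":0.2,"az":0},{"tx":-0.001,"ty":0.009,"tz":-0.0055,"ax":0.6,"ay":0.2,"az":0}])

```text
time: 9.27
position: [0.6252, -0.0379, 0.1515]
eef_rot: [[0.986, 0.165, 0.012], [0.166, -0.986, -0.013], [0.009, 0.015, -1.0]]
contact_force: [-6.4, -8.3, 20.1]
gripper_width: 0.314
```

>>> drive_tool(targets=[{"tx":-0.0015,"ty":0.009,"tz":-0.0065,"ax":0.6,"ay":0.3,"az":-0.2},{"tx":-0.0015,"ty":0.009,"tz":-0.0065,"ax":0.5,"ay":0.2,"az":0},{"tx":-0.0015,"ty":0.009,"tz":-0.0065,"ax":0.5,"ay":0.2,"az":0},{"tx":-0.0015,"ty":0.009,"tz":-0.0065,"ax":0.5,"ay":0.2,"az":0}])

```text
time: 9.6
position: [0.6212, -0.0141, 0.1514]
eef_rot: [[0.986, 0.166, 0.016], [0.166, -0.986, -0.005], [0.015, 0.008, -1.0]]
contact_force: [-7.7, -11.4, 24.8]
gripper_width: 0.315
```

>>> drive_tool(targets=[{"tx":-0.002,"ty":0.009,"tz":-0.0065,"ax":0.4,"ay":0.4,"az":-0.2},{"tx":-0.0015,"ty":0.009,"tz":-0.0065,"ax":0.4,"ay":0.3,"az":-0.2},{"tx":-0.0015,"ty":0.009,"tz":-0.0065,"ax":0.4,"ay":0.2,"az":0},{"tx":-0.0015,"ty":0.009,"tz":-0.0065,"ax":0.4,"ay":0.2,"az":0}])

```text
time: 9.93
position: [0.6175, 0.0106, 0.1514]
eef_rot: [[0.986, 0.163, 0.02], [0.163, -0.987, -0.003], [0.019, 0.006, -1.0]]
contact_force: [-7.2, -9.0, 26.9]
gripper_width: 0.312
```

>>> drive_tool(targets=[{"tx":-0.0015,"ty":0.009,"tz":-0.0065,"ax":0.3,"ay":0.5,"az":-0.2},{"tx":-0.0015,"ty":0.009,"tz":-0.0065,"ax":0.3,"ay":0.5,"az":0},{"tx":-0.001,"ty":0.007,"tz":-0.0065,"ax":0.3,"ay":0.2,"az":0},{"tx":0,"ty":0.001,"tz":-0.0065,"ax":0,"ay":0,"az":0}])

```text
time: 10.27
position: [0.6154, 0.0273, 0.1513]
eef_rot: [[0.986, 0.164, 0.02], [0.165, -0.986, -0.011], [0.018, 0.014, -1.0]]
contact_force: [-10.2, -0.7, 28.6]
gripper_width: 0.314
```

```bash
python3 w.py k.png | awk 'NR<2||$1>-.0'
```

```text
[0.6153934  0.0272276  0.15134944] 0.3152403017421585 [-8.87165757 -0.88373773 27.75924943]
0.1 155 0.0795 [21 20 21]
0.106 43 0.0796 [100 100 101]
0.112 151 0.1106 [232 232 233]
0.118 233 0.1105 [244 241 239]
0.124 246 0.1105 [246 239 233]
0.13 267 0.1106 [246 239 233]
0.136 269 0.1106 [246 239 233]
0.142 272 0.1106 [234 235 235]
0.148 293 0.1105 [239 239 239]
0.154 301 0.1106 [238 239 239]
```

>>> drive_tool(targets=[{"tx":-0.001,"ty":0.007,"tz":-0.007,"ax":0.4,"ay":0.5,"az":0},{"tx":0,"ty":0.001,"tz":-0.007,"ax":0,"ay":0,"az":0},{"tx":0,"ty":0,"tz":0.02,"ax":0,"ay":0,"az":0},{"tx":0,"ty":-0.01,"tz":0.03,"ax":0,"ay":0,"az":0},{"tx":0,"ty":-0.03,"tz":0.03,"ax":0,"ay":0,"az":0},{"tx":0,"ty":-0.04,"tz":0,"ax":0,"ay":0,"az":0},{"tx":-0.015,"ty":-0.04,"tz":0,"ax":0,"ay":0,"az":0},{"tx":-0.02,"ty":-0.03,"tz":0,"ax":0,"ay":0,"az":0}])

```text
time: 10.98
position: [0.581, -0.1145, 0.2387]
eef_rot: [[0.983, 0.179, 0.032], [0.18, -0.984, -0.01], [0.03, 0.015, -0.999]]
contact_force: [-0.2, -1.5, -3.9]
gripper_width: 0.313
```

```bash
python3 w.py k.png | awk 'NR<2||$1>-.12'
```

```text
[ 0.57568067 -0.1203659   0.23832897] 0.3177408444445195 [-3.86908932 -4.27782593 -5.17861662]
-0.092 12 0.0702 [254 255 255]
-0.086 38 0.0699 [255 255 255]
-0.08 61 0.07 [255 255 255]
-0.074 72 0.07 [255 255 255]
-0.068 78 0.0698 [255 255 255]
-0.062 38 0.0701 [254 255 255]
-0.056 66 0.0873 [88 85 83]
-0.05 137 0.0816 [87 83 55]
-0.044 89 0.0733 [255 254 114]
-0.038 74 0.0771 [97 92 88]
-0.032 82 0.0774 [88 87 85]
-0.026 93 0.0775 [87 84 83]
-0.02 94 0.0775 [92 89 87]
-0.014 93 0.0774 [91 87 82]
-0.008 96 0.0775 [87 83 82]
-0.002 101 0.0773 [91 87 86]
0.004 104 0.0775 [84 81 80]
0.01 100 0.0775 [78 75 75]
0.016 106 0.0773 [87 82 78]
0.022 106 0.0776 [77 75 73]
0.028 111 0.0775 [79 77 75]
0.034 107 0.0774 [85 83 81]
0.04 114 0.0772 [87 83 77]
0.046 118 0.0776 [79 76 77]
0.052 118 0.0773 [83 80 79]
0.058 122 0.0776 [81 78 78]
0.064 119 0.0775 [76 74 73]
0.07 130 0.0774 [79 76 75]
0.076 128 0.0775 [77 74 73]
0.082 131 0.0776 [74 71 71]
0.088 138 0.0775 [75 73 73]
0.094 149 0.0785 [72 70 70]
0.1 135 0.0794 [73 71 71]
```

All five sections are at 0.0775, fully seated, and the tab and yellow mark haven't moved, so the strip is still home. Next I return the roller.

>>> drive_tool(targets=[{"tx":-0.02,"ty":-0.02,"tz":0,"ax":0.6,"ay":1.0,"az":-4},{"tx":-0.025,"ty":-0.025,"tz":0,"ax":0,"ay":0.8,"az":-4},{"tx":-0.025,"ty":-0.025,"tz":0,"ax":0,"ay":0,"az":-4},{"tx":-0.025,"ty":-0.025,"tz":0,"ax":0,"ay":0,"az":-1},{"tx":-0.025,"ty":-0.02,"tz":0,"ax":0,"ay":0,"az":0},{"tx":-0.015,"ty":-0.015,"tz":0,"ax":0,"ay":0,"az":0},{"tx":0,"ty":0,"tz":0,"ax":0,"ay":0,"az":0},{"tx":0,"ty":0,"tz":0,"ax":0,"ay":0,"az":0}])

```text
time: 11.7
position: [0.4316, -0.2567, 0.2351]
eef_rot: [[0.998, -0.067, -0.01], [-0.067, -0.998, -0.005], [-0.01, 0.006, -1.0]]
contact_force: [0.6, -0.4, -3.1]
gripper_width: 0.317
```

>>> drive_tool(targets=[{"tx":-0.02,"ty":-0.015,"tz":0,"ax":0.3,"ay":-0.6,"az":1.4},{"tx":-0.012,"ty":-0.012,"tz":0,"ax":0,"ay":0,"az":0},{"tx":0,"ty":0,"tz":0,"ax":0,"ay":0,"az":0},{"tx":0,"ty":0,"tz":0,"ax":0,"ay":0,"az":0},{"tx":0,"ty":0,"tz":0,"ax":0,"ay":0,"az":0}])

```text
time: 12.12
position: [0.4022, -0.2811, 0.2341]
eef_rot: [[0.999, -0.039, 0.004], [-0.039, -0.999, 0.003], [0.004, -0.003, -1.0]]
contact_force: [0.3, 0.4, -3.0]
gripper_width: 0.315
```

```bash
python3 - <<'E'
from h import *
s=monitor.state(); p=s['position']; Rt=s['eef_rot']; print(p,Rt.round(3).tolist())
P=[];K=[]
for n in ('scene','side','wrist'):
    c=grab(n); w=cloud(c).reshape(-1,3); h=cv2.cvtColor(c['color'],cv2.COLOR_RGB2HSV).reshape(-1,3).astype(int)
    k=(np.hypot(w[:,0]-.4,w[:,1]+.28)<.06)&(h[:,0]>8)&(h[:,0]<20)&(h[:,1]>80)&(w[:,2]>.2)
    if k.sum()>10:
        l=(w[k]-p)@Rt; print(n,k.sum(),'tool-frame handle',np.percentile(l,[3,50,97],0).round(4).tolist())
    g=(np.hypot(w[:,0]-p[0],w[:,1]-p[1])<.045)&(abs(w[:,2]-(p[2]-.02))<.012)
    if g.sum()>10: print(' guard',g.sum(),cv2.minEnclosingCircle(w[g][:,:2].astype(np.float32)),w[g][:,2].min(),w[g][:,2].max())
    wh=(np.hypot(w[:,0]-p[0],w[:,1]-p[1])<.045)&(w[:,2]<p[2]-.05)&(w[:,2]>p[2]-.09)
    if wh.sum()>10: print(' wheel',wh.sum(),np.percentile((w[wh]-p),[3,50,97],0).round(4).tolist())
E
```

```text
[ 0.40218249 -0.28109311  0.23409107] [[0.999, -0.039, 0.004], [-0.039, -0.999, 0.003], [0.004, -0.003, -1.0]]
scene 132 tool-frame handle [[-0.0102, -0.0155, -0.068], [0.0069, -0.0116, -0.02], [0.0256, 0.0093, 0.0145]]
 guard 173 ((0.4060389995574951, -0.2800312340259552), 0.03678816184401512) 0.20481098559780198 0.22590056708245743
 wheel 48 [[-0.0098, -0.0209, -0.0725], [0.0171, 0.0096, -0.058], [0.0242, 0.0216, -0.0507]]
side 251 tool-frame handle [[-0.0139, -0.019, -0.0564], [0.0002, -0.0137, -0.0212], [0.0139, 0.0019, 0.0181]]
 guard 184 ((0.4009920060634613, -0.2792745530605316), 0.03943978250026703) 0.20826808839917232 0.22504814533945194
 wheel 61 [[-0.0207, -0.0009, -0.07], [-0.0022, 0.0201, -0.0581], [0.0166, 0.0245, -0.0507]]
wrist 8814 tool-frame handle [[-0.0131, -0.0156, -0.0565], [-0.0, -0.0144, -0.0511], [0.0128, 0.0053, 0.009]]
 guard 5362 ((0.4020410478115082, -0.2792873680591583), 0.03599446639418602) 0.2103328531411495 0.22608162722978994
```

The guard and handle sit centred in the grip (offset about +2 mm in y), so there was no slip. The target TCP is (0.396,-0.2855). I descend in stages.

>>> drive_tool(targets=[{"tx":-0.008,"ty":-0.005,"tz":-0.02,"ax":-0.2,"ay":0.2,"az":0},{"tx":-0.002,"ty":-0.001,"tz":-0.025,"ax":0,"ay":0,"az":0},{"tx":-0.002,"ty":-0.001,"tz":-0.018,"ax":0,"ay":0,"az":0},{"tx":0,"ty":0,"tz":0,"ax":0,"ay":0,"az":0},{"tx":0,"ty":0,"tz":0,"ax":0,"ay":0,"az":0}])

```text
time: 12.68
position: [0.3943, -0.2867, 0.171]
eef_rot: [[0.999, -0.032, 0.006], [-0.032, -0.999, -0.004], [0.006, 0.004, -1.0]]
contact_force: [-0.3, -1.7, -3.6]
gripper_width: 0.316
```

>>> drive_tool(targets=[{"tx":0,"ty":0,"tz":-0.018,"ax":0.2,"ay":0.3,"az":-0.5},{"tx":-0.001,"ty":0,"tz":-0.012,"ax":0,"ay":0,"az":0},{"tx":0,"ty":0,"tz":0,"ax":0,"ay":0,"az":0}])

```text
time: 12.93
position: [0.3966, -0.2875, 0.1437]
eef_rot: [[0.999, -0.04, 0.005], [-0.04, -0.999, -0.004], [0.006, 0.004, -1.0]]
contact_force: [-0.0, -0.2, -3.0]
gripper_width: 0.316
```

>>> drive_tool(targets=[{"tx":-0.001,"ty":0.0025,"tz":-0.004,"ax":0.2,"ay":0.3,"az":0},{"tx":-0.001,"ty":0.0005,"tz":-0.012,"ax":0,"ay":0,"az":0},{"tx":-0.001,"ty":0,"tz":-0.01,"ax":0,"ay":0,"az":0},{"tx":0,"ty":0,"tz":0,"ax":0,"ay":0,"az":0}])

```text
time: 13.27
position: [0.3974, -0.2861, 0.1214]
eef_rot: [[0.999, -0.038, 0.007], [-0.038, -0.999, -0.006], [0.007, 0.006, -1.0]]
contact_force: [-0.1, 0.2, -3.5]
gripper_width: 0.314
```

In the holder with no contact. Further down, with drift compensation.

>>> drive_tool(targets=[{"tx":-0.003,"ty":0.001,"tz":-0.01,"ax":0.3,"ay":0.4,"az":0},{"tx":-0.0015,"ty":0.0005,"tz":-0.01,"ax":0,"ay":0,"az":0},{"tx":-0.001,"ty":0,"tz":-0.008,"ax":0,"ay":0,"az":0},{"tx":0,"ty":0,"tz":0,"ax":0,"ay":0,"az":0}])

```text
time: 13.6
position: [0.3931, -0.2856, 0.0938]
eef_rot: [[0.999, -0.038, 0.002], [-0.038, -0.999, -0.003], [0.002, 0.003, -1.0]]
contact_force: [-1.0, -0.2, -3.7]
gripper_width: 0.317
```

>>> drive_tool(targets=[{"tx":0.002,"ty":0,"tz":-0.004,"ax":0.2,"ay":0.1,"az":0},{"tx":0,"ty":0,"tz":-0.004,"ax":0,"ay":0,"az":0},{"tx":0,"ty":0,"tz":-0.002,"ax":0,"ay":0,"az":0},{"tx":0,"ty":0,"tz":0,"ax":0,"ay":0,"az":0}])

```text
time: 13.93
position: [0.3959, -0.2863, 0.0833]
eef_rot: [[0.999, -0.038, 0.001], [-0.038, -0.999, -0.0], [0.001, 0.0, -1.0]]
contact_force: [0.0, -0.7, -3.8]
gripper_width: 0.315
```

>>> drive_tool(targets=[{"tx":0,"ty":0.0005,"tz":-0.002,"ax":0,"ay":0,"az":0},{"tx":0,"ty":0,"tz":-0.001,"ax":0,"ay":0,"az":0}])

```text
time: 14.1
position: [0.3962, -0.2865, 0.0829]
eef_rot: [[0.999, -0.038, 0.002], [-0.038, -0.999, -0.002], [0.002, 0.002, -1.0]]
contact_force: [-1.5, 1.4, 0.0]
gripper_width: 0.32
```

Touching the rim now, so I release.

>>> drive_tool(targets=[{"tx":0,"ty":0,"tz":-0.001,"ax":0,"ay":0,"az":0},{"tx":0,"ty":0,"tz":0,"ax":0,"ay":0,"az":0}])

```text
time: 14.27
position: [0.3964, -0.2866, 0.0831]
eef_rot: [[0.999, -0.038, 0.003], [-0.038, -0.999, -0.003], [0.003, 0.003, -1.0]]
contact_force: [-0.4, 0.8, -3.5]
gripper_width: 0.315
```

>>> drive_tool(targets=[{"tx":0,"ty":0,"tz":0,"ax":0,"ay":0,"az":0},{"tx":0,"ty":0,"tz":0,"ax":0,"ay":0,"az":0},{"tx":0,"ty":0,"tz":0,"ax":0,"ay":0,"az":0},{"tx":0,"ty":0,"tz":0,"ax":0,"ay":0,"az":0},{"tx":0,"ty":0,"tz":0,"ax":0,"ay":0,"az":0},{"tx":0,"ty":0,"tz":0,"ax":0,"ay":0,"az":0}], fingers=-1)

```text
time: 14.77
position: [0.3985, -0.2885, 0.0841]
eef_rot: [[0.999, -0.038, 0.007], [-0.038, -0.999, -0.007], [0.008, 0.007, -1.0]]
contact_force: [-0.4, -0.9, 0.1]
gripper_width: 1.002
```

>>> drive_tool(targets=[{"tx":0,"ty":0,"tz":0.02,"ax":0,"ay":0,"az":0},{"tx":0,"ty":0,"tz":0.03,"ax":0,"ay":0,"az":0},{"tx":0,"ty":0,"tz":0.03,"ax":0,"ay":0,"az":0},{"tx":0,"ty":0,"tz":0.035,"ax":0,"ay":0,"az":0},{"tx":0.01,"ty":0.02,"tz":0.03,"ax":0,"ay":0,"az":0},{"tx":0.01,"ty":0.02,"tz":0,"ax":0,"ay":0,"az":0},{"tx":0,"ty":0,"tz":0,"ax":0,"ay":0,"az":0}])

```text
time: 15.35
position: [0.4171, -0.2465, 0.2342]
eef_rot: [[0.999, -0.042, 0.005], [-0.042, -0.999, -0.003], [0.005, 0.002, -1.0]]
contact_force: [0.1, 0.6, -1.0]
gripper_width: 1.0
```

```bash
python3 r.py l.png; python3 - <<'E'
from h import *
b=grab('side');a=grab('scene')
cv2.imwrite('pics/m.png',np.vstack([np.hstack([cv2.resize(b['color'][130:330,120:360][...,::-1],(400,333)),cv2.resize(a['color'][150:330,130:380][...,::-1],(400,333))]),cv2.resize(load('wrist')['color'][...,::-1],(800,600))[250:500]]))
E
```

```text
[ 0.41706409 -0.246455    0.23416198] [[0.999, -0.042, 0.005], [-0.042, -0.999, -0.003], [0.005, 0.002, -1.0]]
htop 908 0.1383 [ 0.3819 -0.2985  0.133 ] [ 0.4101 -0.2708  0.1404] ((0.39576977491378784, -0.28446653485298157), (0.027020977810025215, 0.027633236721158028), 87.28734588623047)
guardtop 2148 0.0644 [ 0.3607 -0.3184  0.058 ] [ 0.4309 -0.2496  0.0749] ((0.39617738127708435, -0.2833010256290436), (0.0674128606915474, 0.0701049417257309), 83.99329376220703)
blue 283 0.0585 [ 0.3623 -0.3181  0.0541] [ 0.4286 -0.2503  0.0617] ((0.3952142596244812, -0.2832585573196411), (0.06620341539382935, 0.0640217736363411), 86.68155670166016)
foot 3504 0.0054 [ 0.3203 -0.3777  0.003 ] [ 0.4993 -0.1807  0.0163] ((0.4098376929759979, -0.27919700741767883), (0.1969505250453949, 0.17888124287128448), 89.85735321044922)
```

View pics/m.png

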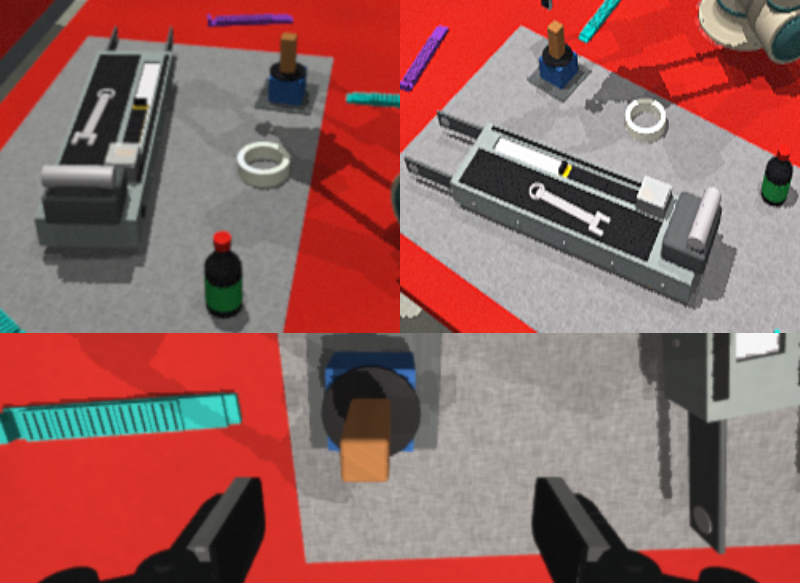

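The picture shows the roller upright in its holder (wrist part (370,440)), within 1 mm of where it stood at the start in both centre and height. The strip's front is in the box and its tab is at (565,170) in the scene part. Bottle, tape and spanner are in place.

```bash
python3 -c "
from cell import env; print(env.close_job())"
```

```text
the job is handed in; nothing more can be done
None
```

The strip is home with all five sections down, the roller is back upright in its holder, and I handed the job in at about 15.5 s of robot time. The hand-in reports no verdict.

- **Push:** I pushed the strip by its tab for about 75 mm, through the flap. It stopped firmly at about 19 N, with the sections still up.
- **Rolling:** I rolled once from section 5 to section 1, towards the box, at roughly 12–52 N. Afterwards all five sections measured 77.5 mm above the table, against a nominal 77 mm seated. The tab had not moved, so the strip stayed home.
- **Roller:** Its handle and the holder rim agree within about 1.5 mm, at the same height as at the start.
- **Bystanders:** In the last picture the bottle, tape roll and spanner look undisturbed. I did not measure them.

Three things remain uncertain:
- I could not see the flap angle or the nose inside the box. That the nose is home is inferred from the stop force and the tab position.
- My deck frame differs by about 3 mm along the channel between features.
- Downward force peaked at 52 N when the wheel first pressed. It went through the roller, not the gripper body.

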